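# Sort the changeover leftovers at the can seamer

### The job

Sort the loose bits by the can seamer into where they belong: the two ferrule caps lying flat in the oblong tray, one stacked squarely on top of the other, the can end lying flat in the round pan, and the hand stamp standing upright in the small square pocket. Leave the marker, the hex key and the brush where they lie.

Things in the scene. Friction and masses are not known exactly. Their poses are not given: they have to be found in the camera images.
- ferrule_cap_0: One of two like stainless ferrule caps: a plain pale-grey disc 50 mm across and 10 mm high with a smooth, lighter, flat raised middle. It lies flat on the table, origin at the centre of its underside, z axis up, round, so its yaw does not matter. Can be gripped across its full diameter, from the surface up. 48 to 78 g.
- ferrule_cap_1: The other ferrule cap, the same in shape and size as ferrule_cap_0 (50 mm across, 10 mm high, 48 to 78 g). It lies flat on the table, origin at the centre of its underside, z axis up, round, so its yaw does not matter.
- can_end: The loose can end: a thin bright aluminium lid for a can, 57 mm across and 7 mm high, with a raised curl round its edge and a pull tab. It lies flat on the table, origin at the centre of its underside, z axis up, round, so its yaw does not matter. Grip it across its full diameter. 20 g.
- date_stamp: The hand stamp: a black square block 34 x 34 mm, 20 mm high, with an upright red knob above it, 26 mm across, to 70 mm total height. Stands on the table; origin at the centre of its underside, z up, x and y square to the block's sides. Grip the knob 40 to 65 mm above the underside. 40 to 85 g.
- caps_tray: The oblong (rectangular) open dark steel tray, fixed to the table: outside 82 mm along its x and 110 mm along its y, walls 3 mm thick and 14 mm high; the inside is 76 mm (x) by 104 mm (y), its floor 3 mm above the table. Origin at the centre of its underside; y is its long axis, which lies within about 10 degrees of the world y axis.
- ends_pan: The round open dark steel pan, fixed to the table: 114 mm across outside, about 108 mm inside (105 mm at the floor), 14 mm high, floor 3 mm above the table. Origin at the centre of its underside, z up.
- stamp_pocket: The small square aluminium pocket, open above, fixed to the table: 64 x 64 mm outside, walls 5 mm thick and 26 mm high, inside 54 x 54 mm, floor 5 mm above the table. Origin at the centre of its underside; x and y square to its sides.
- marker: Bystander: a blue and white felt marker, 137 mm long and 17 mm thick, lying on the table along about the world y axis, behind the row of loose things, with 122 mm tall standing cans behind it from about world x = 0.52 on. Origin under its middle.
- bottle_brush: Bystander: a fitting brush with a fat white bristle head and a blue handle, 168 mm long, 31 mm wide, 33 mm high, lying along about the world x axis, with about 25 mm free beside its neighbours. Origin under its middle.
- hex_key: Bystander: a dark hex key, 88 mm long, 30 mm over its short leg, 4 mm thick, lying flat before the seamer (whose front stands at about world x = 0.55 from y = -0.22 to 0.08 and rises over 1 m: pass in front of it). Origin under its middle.

How it is judged:
At the end, for the whole second after the job is handed in: Both ferrule caps lie flat in the oblong tray (on its floor or on the other cap), one on top of the other with centres within 12 mm; the can end lies flat on the floor of the round pan; the hand stamp stands upright on the floor of the square pocket; all released and at rest (x of ferrule_cap_0 in the frame of caps_tray between -0.018 and 0.018 m and y of ferrule_cap_0 in the frame of caps_tray between -0.032 and 0.032 m and height (world z) of each of ferrule_cap_0, ferrule_cap_1 below 0.018 m and angle between each of ferrule_cap_0, ferrule_cap_1, can_end, date_stamp's own z axis and vertical below 0.12 rad and x of ferrule_cap_1 in the frame of caps_tray between -0.018 and 0.018 m and y of ferrule_cap_1 in the frame of caps_tray between -0.032 and 0.032 m and horizontal distance between ferrule_cap_0 and ferrule_cap_1 below 0.012 m and (z of ferrule_cap_0 in the frame of ferrule_cap_1 between 0.007 and 0.013 m or z of ferrule_cap_0 in the frame of ferrule_cap_1 between -0.013 and -0.007 m) and horizontal distance between can_end and ends_pan below 0.03 m and height (world z) of can_end below 0.008 m and horizontal distance between date_stamp and stamp_pocket below 0.015 m and height (world z) of date_stamp below 0.011 m and linear speed of each of ferrule_cap_0, ferrule_cap_1, can_end, date_stamp below 0.02 m/s and angular speed of each of ferrule_cap_0, ferrule_cap_1, can_end, date_stamp below 0.2 rad/s); the robot touches nothing.
It fails at once if the marker, the hex key or the brush is moved more than 30 mm (distance of any of marker, hex_key, bottle_brush from where it was at the start of the episode above 0.03 m).
It also fails if it takes over 115 s, if anything falls off the work surface, if the arm or the gripper's body presses on something with over 40 N, if the wrist force passes 120 N, or if a joint passes its speed limit or range.

### The arm

A 6-joint arm with a two-finger parallel gripper is mounted at the origin on a cart in front of the work surface, level with it; the furniture and walls round the work are solid. World frame = base frame: x ahead of the robot, y to its left, z up, the work surface at z = 0. Lengths are in m, angles in rad, forces in N, time in s.
With the tool pointing down it reaches from about 0.35 to 0.85 m from the base axis. Payload 8.1 kg.
Tool frame: the origin (TCP) lies at the centre of the arm's flange, where the gripper is bolted on; the fingertips stand 186 mm ahead of it and the grasp point (between the pads) lies 167 mm ahead of it (robot.grasp_offset is the distance from the TCP to the grasp point, in m); z points along the fingers, y is the line along which they close (so a half turn about z gives the same grasp; the last joint's range is limited). The gripper opens to 93 mm and grips with 3 to 60 N. Pads are 15 mm wide; open, the fingers measure 128 mm over their backs; the gripper's body (75 mm by 188 mm) begins 65 mm behind the grasp point.
Start: joints at [-1.192, 0.13, 1.488, -0, 1.523, -0.085], TCP at [0.268, -0.537, 0.405] pointing down, gripper open.
Joint ranges: [-2.96, 2.96], [-0.89, 2.26], [0.02, 2.5], [-1.34, 4.48], [0, 2.73], [-2.66, 2.66]. Speed limits (rad/s): [2.39, 2.39, 2.79, 3.14, 3.14, 3.14].

### API

Orientations are given as a rotation vector (axis times angle).
In Python, from plant import robot gives the robot as it stands.
- The arm moves only by the tool drive_tool, never from a script. Its argument "moves" is one flat list of numbers, 7 for each row, row after row: the finger opening in mm, from 0 to 93, then the shift along the tool's x, y, z in mm, then the turn, a rotation vector about the tool's x, y, z in degrees. A call has 1 to 8 rows; each row shifts and turns the commanded pose from where the row before left it, along the tool's axes as they then stand; what a row does not reach is not made up. A row lasts 1/10 s, in which the tool goes at most 50 mm and 8.59 degrees, less where a joint would pass 70% of its speed; a pose out of reach is approached as far as the arm can. A call is refused whole if a number of a shift passes 50 or a number of a turn 8.59, either way. A call with a gripper value outside its range is refused whole. The fingers move at their own pace and stop on an object; "grip_force" is the grip in N (left out, the last holds). Time passes only in rows, so rows that do not move let the fingers close. It gives the time, the measured TCP pose, the force, the opening and the grip force at its end, in the units of the state.
- robot.read_state(): the state, without advancing time (a new reading comes with each control period).
- robot.read_camera(name): name is "side" or "top"; returns a dict with "color" (480x640x3 uint8, red, green, blue), "depth" (480x640 float32, m along the optical axis (not along the pixel's ray), 0 where there is no reading), "mtx" (3x3 intrinsics, pixels), "R" (3x3) and "t" (3): a world point X has camera coordinates R X + t. Camera axes: x right, y down, z forward; pixel columns grow to the right and rows downward; lengths in m; the calibration is good to about 2 mm. A picture is of the moment at which its call begins.
- robot.close_job(): hands the job in; it is judged then, once.
The state is a dict: "t": time; "q": joint angles; "dq": joint speeds; "joint_torque": joint torques, N m; "tool_pos": TCP position; "orientation": TCP orientation; "force": force on the tool from outside, world axes, zero at the start; "wrist_torque": the same for the moment, N m; "opening": finger opening in m; "gripper_force": force on a finger pad.
Only numpy, scipy, OpenCV 4.12 (cv2) and the standard library are available. Lean on these libraries where they do the work, as an engineer would, in place of code of your own. Each camera call takes 0.05 s, during which the arm holds its last target. There are 200 camera calls.

## Working session

There is one attempt and no reset: what is moved stays moved. The work goes in short steps, Python scripts to look and compute and a tool call to move; the robot and the scene stay as the last step left them, time stands still between calls to the robot, and variables do not carry over. Pictures are saved under pics/ and viewed, at most 14 in all, crops included, and the job is handed in when it is done.

Besides the shell and the picture viewer there is one more tool, called after "Call:" as name(argument=value, ...) on one line, values as JSON. drive_tool: Moves the arm, as the interface text tells. Its arguments: {"type":"object","properties":{"moves":{"type":"array","items":{"type":"number"}},"grip_force":{"type":"number"}},"required":["moves"]}

```bash
mkdir -p pics; ls
python3 - <<'E'
from plant import robot
import cv2,numpy as np
s=robot.read_state(); print({k:np.round(v,3).tolist() for k,v in s.items()}, robot.grasp_offset)
for n in("top","side"):
    c=robot.read_camera(n); cv2.imwrite(f"pics/{n}0.png",c["color"][:,:,::-1]); np.savez(f"{n}0.npz",**c)
    print(n,c["mtx"].round(1).tolist(),c["R"].round(3).tolist(),c["t"].round(3).tolist())
E
```

```text
pics
{'t': 0.0, 'q': [-1.192, 0.131, 1.489, -0.0, 1.523, -0.085], 'dq': [0.001, 0.001, -0.0, 0.001, -0.001, 0.001], 'joint_torque': [0.001, -55.983, -49.176, 0.077, 0.035, -0.0], 'tool_pos': [0.268, -0.536, 0.404], 'orientation': [-3.056, -0.722, 0.0], 'force': [-0.449, 0.343, -0.496], 'wrist_torque': [0.059, 0.014, -0.053], 'gripper_force': 0.0, 'opening': 0.093} 0.1673
top [[501.6, 0.0, 320.6], [0.0, 501.6, 245.0], [0.0, 0.0, 1.0]] [[-0.014, -1.0, 0.005], [-0.996, 0.013, -0.091], [0.091, -0.006, -0.996]] [0.016, 0.512, 1.156]
side [[476.3, 0.0, 324.2], [0.0, 476.3, 231.9], [0.0, 0.0, 1.0]] [[-0.949, -0.316, 0.021], [-0.221, 0.614, -0.758], [0.227, -0.724, -0.652]] [0.516, 0.137, 0.848]
```

View pics/top0.png

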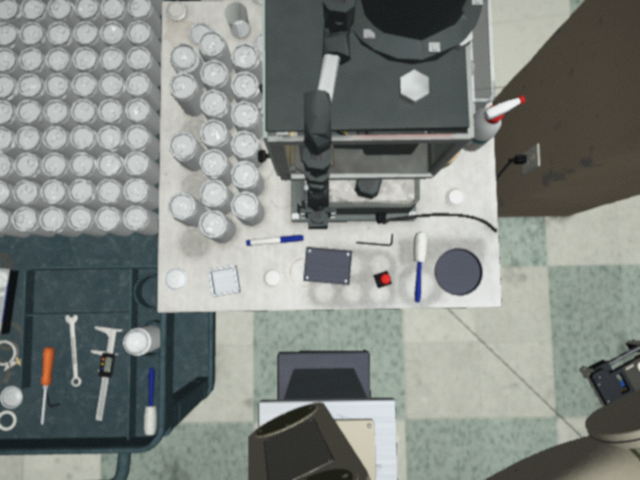

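View pics/side0.png

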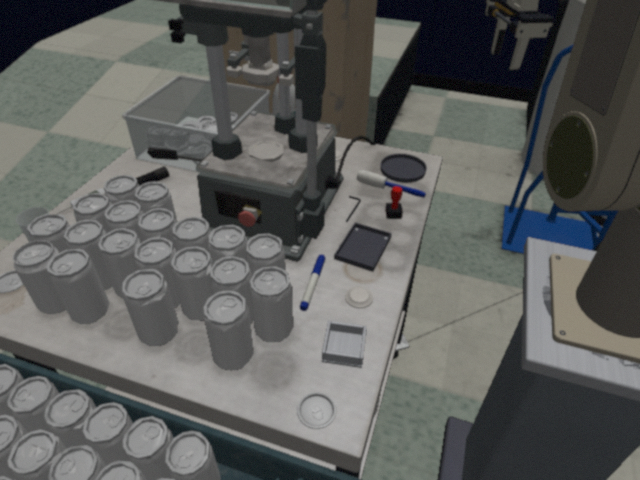

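The top view shows the pocket at (225,280), a round lid at (176,279), a cap at (273,278), the tray at (328,265), the stamp at (383,280), the brush at (419,265) and the pan at (458,271). The second cap may be at (456,197). I'll zoom in and measure.

```bash
cat > h.py <<'E'
import numpy as np,cv2
def load(n): return dict(np.load(n))
def w(c,u,v,z=None):
    """pixel -> world; with z: ray meets the plane z, else by depth"""
    d=np.linalg.inv(c["mtx"])@np.array([u,v,1.]); o=-c["R"].T@c["t"]; r=c["R"].T@d
    s=(z-o[2])/r[2] if z is not None else c["depth"][int(round(v)),int(round(u))]
    return o+s*r
E
python3 - <<'E'
from h import *
c=load("top0.npz")
im=c["color"][175:315,160:500,::-1]
cv2.imwrite("pics/z0.png",cv2.resize(im,(800,330),interpolation=cv2.INTER_CUBIC))
for n,u,v in [("lid",176,279),("pocket",225,280),("cap",273,278),("tray",328,265),("stamp",383,280),("pan",458,271),("x",456,197),("brush",419,250),("ring",300,270)]:
    print(n,w(c,u,v).round(3))
E
```

```text
lid [0.437 0.353 0.004]
pocket [0.433 0.237 0.008]
cap [0.436 0.123 0.01 ]
tray [ 0.465 -0.007  0.004]
stamp [ 0.427 -0.129  0.072]
pan [ 0.447 -0.317  0.003]
x [0.405 0.017 1.197]
brush [ 0.496 -0.22   0.032]
ring [0.454 0.059 0.005]
```

View pics/z0.png

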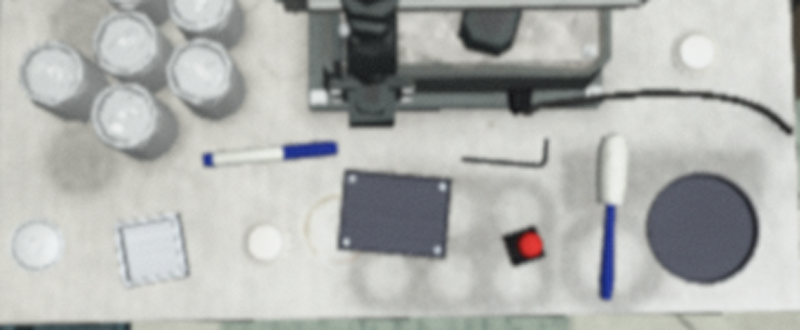

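Zoomed, the second cap is at (696,51), which is full-image (456,197). It sits right of the seamer, behind the cable. The stamp block is slightly turned, and the tray is turned a few degrees. Next I'll segment for centres.

Run:
```python
from h import *
c=load("top0.npz")
g=cv2.cvtColor(c["color"],cv2.COLOR_RGB2GRAY); S=8
def circ(n,u,v,r,z,h=26):
    p=cv2.resize(g[v-h:v+h,u-h:u+h],None,fx=S,fy=S,interpolation=cv2.INTER_CUBIC)
    k=cv2.HoughCircles(p,cv2.HOUGH_GRADIENT_ALT if 0 else cv2.HOUGH_GRADIENT,1,400,param1=60,param2=8,minRadius=int(r*S*.85),maxRadius=int(r*S*1.15))
    if k is None: print(n,None);return
    x,y,R=k[0][0]; U=(x+.5)/S-.5+u-h;V=(y+.5)/S-.5+v-h
    P=w(c,U,V,z); print(n,round(U,1),round(V,1),"r",round(R/S,2),"exp",round(r,2),P.round(4))
f=501.6/1.115
circ("lid",176,279,.0285*f,.007); circ("capA",273,278,.025*f,.01); circ("capB",456,197,.025*501.6/1.1,.01)
circ("pan",458,271,.057*f,.014,36)
def rect(n,m,u,v,h,z):
    m=m.astype(np.uint8); q=np.zeros_like(m);q[v-h:v+h,u-h:u+h]=m[v-h:v+h,u-h:u+h]
    q=cv2.morphologyEx(q,cv2.MORPH_CLOSE,np.ones((3,3)))
    cs,_=cv2.findContours(q,0,2);k=max(cs,key=cv2.contourArea)
    b=cv2.boxPoints(cv2.minAreaRect(k)); W=np.array([w(c,*p,z) for p in b]); ctr=W.mean(0)
    e=W[1]-W[0];e2=W[2]-W[1]; print(n,ctr.round(4),"sizes",np.linalg.norm(e).round(3),np.linalg.norm(e2).round(3),"ang",np.degrees(np.arctan2(e[1],e[0])).round(1))
hsv=cv2.cvtColor(c["color"],cv2.COLOR_RGB2HSV)
rect("tray",g<110,328,265,34,.014)
red=(hsv[...,1]>150)&((hsv[...,0]<10)|(hsv[...,0]>170))
rect("knob",red,383,280,16,.068)
rect("block",(g<60)&~red,383,280,16,.02)
blk=((g<75)|red); rect("block+knob",blk,383,280,16,.02)
print("depthB",c["depth"][190:204:3,450:463:3].round(3).tolist())
# pocket rim via depth height
vv,uu=np.mgrid[255:305,200:250]; H=np.array([[w(c,u,v)[2] for u in range(200,250)] for v in range(255,305)])
m=np.zeros_like(g);m[255:305,200:250]=(H>.014)
rect("pocket",m>0,225,280,25,.026)
s=load("side0.npz"); 
for n,u,v in [("capA",358,294),("pocket",344,343),("lid",317,410),("stamp",397,191),("tray",364,246),("pan",403,167)]: print(n,w(s,u,v).round(3))
```

```text
lid 168.8 265.6 r 11.78 exp 12.82 [0.4689 0.3701 0.007 ]
capA None
capB 461.5 204.8 r 12.24 exp 11.4 [ 0.6053 -0.3296  0.01  ]
pan 457.9 271.4 r 23.68 exp 25.64 [ 0.4457 -0.3136  0.014 ]
tray [ 0.4643 -0.0061  0.014 ] sizes 0.08 0.107 ang -5.8
knob [ 0.4301 -0.1327  0.068 ] sizes 0.02 0.025 ang -90.8
block [ 0.429  -0.1261  0.02  ] sizes 0.019 0.03 ang -90.8
block+knob [ 0.4303 -0.1339  0.02  ] sizes 0.033 0.028 ang -72.4
depthB [[1.2120000123977661, 1.2059999704360962, 1.2059999704360962, 1.2059999704360962, 1.2079999446868896], [1.2020000219345093, 1.2039999961853027, 1.2009999752044678, 1.2029999494552612, 1.2079999446868896], [1.2050000429153442, 1.2039999961853027, 1.2050000429153442, 1.2059999704360962, 1.1979999542236328], [1.2039999961853027, 1.2029999494552612, 1.2039999961853027, 1.2029999494552612, 1.2020000219345093], [1.2009999752044678, 1.2020000219345093, 1.1990000009536743, 1.2050000429153442, 1.2079999446868896]]
pocket [0.4334 0.234  0.026 ] sizes 0.072 0.064 ang -80.7
capA [0.438 0.127 0.011]
pocket [0.432 0.233 0.005]
lid [0.436 0.356 0.003]
stamp [ 0.427 -0.125  0.068]
tray [ 0.462 -0.007  0.003]
pan [ 0.445 -0.321  0.004]
```

Run:
```python
from h import *
c=load("top0.npz"); g=cv2.cvtColor(c["color"],cv2.COLOR_RGB2GRAY)
T=[]
for n,u,v,z,d in [("lid",176,279,.007,.057),("capA",273,278,.01,.05),("capB",456,197,.01,.05)]:
    h=17; p=cv2.GaussianBlur(cv2.resize(g[v-h:v+h+1,u-h:u+h+1],None,fx=8,fy=8,interpolation=cv2.INTER_CUBIC),(0,0),3)
    # best circle: mean radial gradient along the expected outline
    gx,gy=cv2.Sobel(p,cv2.CV_32F,1,0),cv2.Sobel(p,cv2.CV_32F,0,1); mag=np.hypot(gx,gy)
    dep=(c["R"]@w(c,u,v,z)+c["t"])[2]; R0=d/2*501.6/dep*8; a=np.linspace(0,2*np.pi,90,endpoint=False); best=(-1,)
    for R in np.arange(R0-6,R0+7,2):
        for y in range(80,200,2):
            for x in range(80,200,2):
                X=(x+R*np.cos(a)).round().astype(int).clip(0,p.shape[1]-1);Y=(y+R*np.sin(a)).round().astype(int).clip(0,p.shape[0]-1)
                s=mag[Y,X].mean()
                if s>best[0]: best=(s,x,y,R)
    s,x,y,R=best;U=(x+.5)/8-.5+u-h;V=(y+.5)/8-.5+v-h
    print(n,U,V,"d_mm",round(2e3*R/8*dep/501.6,1),w(c,U,V,z).round(4))
    q=cv2.cvtColor(cv2.resize(g[v-h:v+h+1,u-h:u+h+1],None,fx=8,fy=8,interpolation=cv2.INTER_CUBIC),8)
    cv2.circle(q,(x,y),int(R),(0,0,255),1);T.append(cv2.resize(q,(260,260)))
for u,v in [(225,280),(383,280),(460,215)]:
    h=17 if u<400 else 30; q=c["color"][v-h:v+h+1,u-h:u+h+1,::-1];T.append(cv2.resize(q,(260,260),interpolation=cv2.INTER_CUBIC))
cv2.imwrite("pics/z1.png",np.vstack([np.hstack(T[:3]),np.hstack(T[3:])]))
```

```text
lid 175.5625 278.8125 d_mm 53.5 [0.4375 0.3536 0.007 ]
capA 275.0625 279.0625 d_mm 46.5 [0.4336 0.1181 0.01  ]
capB 450.0625 204.0625 d_mm 46.4 [ 0.6074 -0.3022  0.01  ]
```

View pics/z1.png

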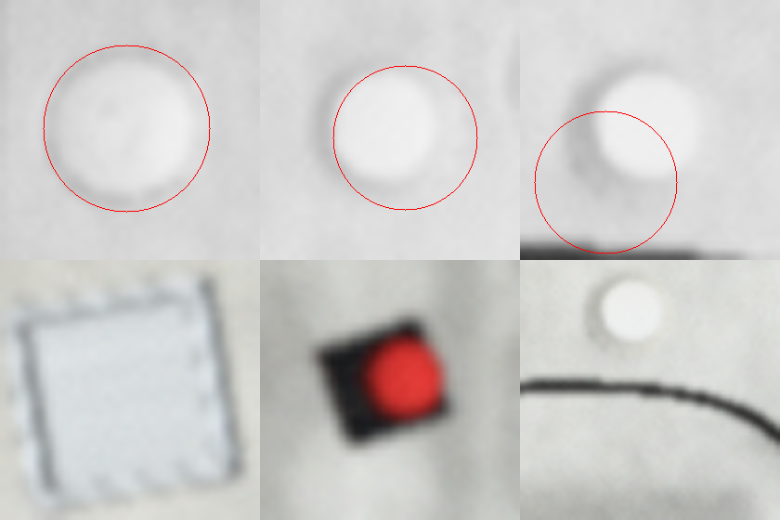

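Lid fit is good at (175.6,278.8). On the caps only the bright raised middle stands out: A near (272,277), B near (456,196). I'll use blob centroids for those.

```bash
cat > blob.py <<'E'
from h import *
def blob(c,u,v,z,h=12):
    g=cv2.resize(cv2.cvtColor(c["color"],cv2.COLOR_RGB2GRAY)[v-h:v+h+1,u-h:u+h+1],None,fx=8,fy=8,interpolation=cv2.INTER_CUBIC)
    bg=np.median(g);t=(bg+np.percentile(g,99))/2
    n,l,st,ce=cv2.connectedComponentsWithStats((g>t).astype(np.uint8)); i=1+np.argmax(st[1:,4])
    x,y=ce[i]; U=(x+.5)/8-.5+u-h;V=(y+.5)/8-.5+v-h
    return round(U,1),round(V,1),(st[i,2:4]/8).tolist(),w(c,U,V,z).round(4)
if __name__=="__main__":
    t=load("top0.npz");s=load("side0.npz")
    print("A",blob(t,272,277,.01)); print("B",blob(t,456,196,.01)); print("A side",blob(s,358,294,.01,14))
    hsv=cv2.cvtColor(t["color"],cv2.COLOR_RGB2HSV); g=hsv[...,2]
    for c,n in((t,"top"),(s,"side")):
        u0,v0=(383,280) if n=="top" else (396,200)
        hsv=cv2.cvtColor(c["color"],cv2.COLOR_RGB2HSV); h=24
        m=np.zeros(g.shape,bool);m[v0-h:v0+h,u0-h:u0+h]=1
        red=m&(hsv[...,1]>150)&((hsv[...,0]<10)|(hsv[...,0]>170))
        V,U=np.nonzero(red);print(n,"knob px",U.mean(),V.mean(),U.min(),U.max(),V.min(),V.max(),"z.070",w(c,U.mean(),V.mean(),.07).round(4))
        if n=="side": print("knob head", w(c,U[V<V.min()+12].mean(),V[V<V.min()+12].mean()).round(3))
    P=[(382,281)]
    m=np.zeros(g.shape,np.uint8);hs=cv2.cvtColor(t["color"],cv2.COLOR_RGB2HSV)
    q=((hs[...,2]<90)|(hs[...,1]>150))[265:296,368:399].astype(np.uint8)
    k=max(cv2.findContours(q,0,2)[0],key=cv2.contourArea); print("block",cv2.minAreaRect(k))
    # panel corners read by eye in z1 (17 px half, scale 260/35)
    f=lambda x,y,u,v,z:w(t,x*35/260-.5+u-17,y*35/260-.5+v-17,z)
    B=[f(58,95,383,280,.02),f(153,60,383,280,.02),f(190,150,383,280,.02),f(95,183,383,280,.02)]
    print("block ctr",np.mean(B,0).round(4),[np.linalg.norm(B[i]-B[i-1]).round(3) for i in range(4)],np.degrees(np.arctan2(*(B[0]-B[3])[1::-1])))
    K=[f(14,62,225,280,.026),f(207,18,225,280,.026),f(243,215,225,280,.026),f(45,243,225,280,.026)]
    print("pocket",np.mean(K,0).round(4),[np.linalg.norm(K[i]-K[i-1]).round(3) for i in range(4)])
E
python3 blob.py
```

```text
A (np.float64(272.9), np.float64(277.6), [13.375, 13.0], array([0.4372, 0.1232, 0.01  ]))
B (np.float64(456.3), np.float64(196.5), [13.5, 12.75], array([ 0.6255, -0.318 ,  0.01  ]))
A side (np.float64(359.3), np.float64(294.7), [16.375, 12.875], array([0.4353, 0.1278, 0.01  ]))
top knob px 384.5483870967742 278.494623655914 380 389 273 284 z.070 [ 0.4301 -0.1326  0.07  ]
side knob px 395.60625 196.375 391 401 187 208 z.070 [ 0.4254 -0.1022  0.07  ]
knob head [ 0.428 -0.122  0.066]
block ((14.150001525878906, 13.949999809265137), (12.649110794067383, 14.230249404907227), 71.56504821777344)
block ctr [ 0.4303 -0.1337  0.02  ] [np.float64(0.03), np.float64(0.032), np.float64(0.031), np.float64(0.032)] 21.586783690488648
pocket [0.4313 0.2341 0.026 ] [np.float64(0.058), np.float64(0.062), np.float64(0.063), np.float64(0.062)]
```

Run:
```python
from h import *
from scipy.spatial.transform import Rotation as Ro
M={}
for n in("top","side"):
    c=load(n+"0.npz");d=c["depth"];v,u=np.nonzero(d>0);p=np.linalg.inv(c["mtx"])@np.array([u,v,np.ones_like(u)])*d[v,u]
    X=(c["R"].T@(p-c["t"][:,None])).T; M[n]=X; print(n,"cam",(-c["R"].T@c["t"]).round(3))
    for z0,z1 in[(.015,.05),(.05,.15),(.15,.3),(.3,.5),(.5,.8),(.8,1.1)]:
        s=X[(X[:,2]>z0)&(X[:,2]<z1)&(X[:,0]>.5)&(X[:,0]<.8)&(X[:,1]<-.05)&(X[:,1]>-.27)]
        if len(s)>5: print(z0,z1,len(s),"ymin pct",np.percentile(s[:,1],[0,2,10]).round(3),"xmin pct",np.percentile(s[:,0],[0,2,10]).round(3))
    s=X[(X[:,2]>.02)&(X[:,2]<.6)&(X[:,0]>.55)&(X[:,0]<.9)&(X[:,1]<-.27)&(X[:,1]>-.45)]
    print("beyond",len(s), s.min(0).round(3) if len(s) else "", s.max(0).round(3) if len(s) else "")
c=load("top0.npz");g=cv2.cvtColor(c["color"],cv2.COLOR_RGB2GRAY)
for u in(430,444,456,468,480):
    v=205+np.argmin(g[205:232,u]);print("cable",u,v,w(c,u,v,.003).round(3),w(c,u,v)[2].round(3))
print(Ro.from_rotvec([-3.056,-.722,0]).as_matrix().round(3))
```

```text
top cam [0.405 0.017 1.197]
0.015 0.05 627 ymin pct [-0.24  -0.237 -0.229] xmin pct [0.501 0.502 0.511]
0.05 0.15 717 ymin pct [-0.269 -0.262 -0.228] xmin pct [0.557 0.56  0.566]
0.15 0.3 1903 ymin pct [-0.2   -0.196 -0.182] xmin pct [0.58  0.582 0.587]
0.3 0.5 739 ymin pct [-0.157 -0.154 -0.147] xmin pct [0.57  0.571 0.571]
0.5 0.8 15842 ymin pct [-0.167 -0.156 -0.146] xmin pct [0.57  0.571 0.576]
beyond 2087 [ 0.551 -0.41   0.02 ] [ 0.9   -0.27   0.211]
side cam [0.327 0.692 0.646]
0.015 0.05 424 ymin pct [-0.237 -0.233 -0.224] xmin pct [0.501 0.502 0.51 ]
0.05 0.15 912 ymin pct [-0.267 -0.249 -0.192] xmin pct [0.553 0.557 0.565]
0.15 0.3 3195 ymin pct [-0.203 -0.191 -0.166] xmin pct [0.577 0.582 0.598]
0.3 0.5 685 ymin pct [-0.151 -0.147 -0.137] xmin pct [0.595 0.616 0.622]
beyond 1025 [ 0.55  -0.385  0.024] [ 0.9   -0.271  0.179]
cable 430 215 [ 0.583 -0.255  0.003] 0.074
cable 444 214 [ 0.585 -0.289  0.003] 0.074
cable 456 214 [ 0.584 -0.318  0.003] 0.069
cable 468 216 [ 0.579 -0.346  0.003] 0.058
cable 480 220 [ 0.569 -0.375  0.003] 0.048
[[ 0.894  0.448 -0.   ]
 [ 0.448 -0.894  0.001]
 [ 0.    -0.001 -1.   ]]
```

Run:
```python
from h import *
for n in("top","side"):
    c=load(n+"0.npz");d=c["depth"];v,u=np.nonzero(d>0);p=np.linalg.inv(c["mtx"])@np.array([u,v,np.ones_like(u)])*d[v,u]
    X=(c["R"].T@(p-c["t"][:,None])).T
    for y in np.arange(-.46,-.14,.02):
        s=X[(X[:,2]>.025)&(X[:,2]<.6)&(X[:,0]>.51)&(X[:,0]<.80)&(X[:,1]>y)&(X[:,1]<y+.02)]
        a=s[s[:,0]>.595]
        print(n,round(y,2),len(s),"x",s[:,0].min().round(3) if len(s) else "", "zmax",s[:,2].max().round(3) if len(s) else "","| x>.595:",len(a),a.min(0)[[0,2]].round(3) if len(a) else "",a[:,2].max().round(3) if len(a) else "")
```

```text
top -0.46 0 x  zmax  | x>.595: 0  
top -0.44 0 x  zmax  | x>.595: 0  
top -0.42 39 x 0.783 zmax 0.208 | x>.595: 39 [0.783 0.198] 0.208
top -0.4 112 x 0.553 zmax 0.209 | x>.595: 96 [0.747 0.05 ] 0.209
top -0.38 328 x 0.555 zmax 0.211 | x>.595: 299 [0.737 0.025] 0.211
top -0.36 525 x 0.563 zmax 0.21 | x>.595: 498 [0.737 0.027] 0.21
top -0.34 302 x 0.566 zmax 0.211 | x>.595: 275 [0.743 0.03 ] 0.211
top -0.32 60 x 0.57 zmax 0.071 | x>.595: 29 [0.705 0.027] 0.052
top -0.3 44 x 0.572 zmax 0.076 | x>.595: 18 [0.698 0.028] 0.054
top -0.28 34 x 0.572 zmax 0.077 | x>.595: 0  
top -0.26 35 x 0.572 zmax 0.076 | x>.595: 0  
top -0.24 123 x 0.51 zmax 0.077 | x>.595: 0  
top -0.22 91 x 0.511 zmax 0.076 | x>.595: 1 [0.596 0.026] 0.026
top -0.2 311 x 0.566 zmax 0.163 | x>.595: 178 [0.595 0.151] 0.163
top -0.18 353 x 0.563 zmax 0.166 | x>.595: 194 [0.595 0.152] 0.166
top -0.16 824 x 0.559 zmax 0.6 | x>.595: 193 [0.596 0.153] 0.486
side -0.46 0 x  zmax  | x>.595: 0  
side -0.44 0 x  zmax  | x>.595: 0  
side -0.42 0 x  zmax  | x>.595: 0  
side -0.4 5 x 0.55 zmax 0.031 | x>.595: 0  
side -0.38 21 x 0.554 zmax 0.179 | x>.595: 7 [0.746 0.143] 0.179
side -0.36 138 x 0.559 zmax 0.176 | x>.595: 126 [0.737 0.077] 0.176
side -0.34 193 x 0.563 zmax 0.15 | x>.595: 181 [0.739 0.082] 0.15
side -0.32 13 x 0.567 zmax 0.067 | x>.595: 0  
side -0.3 14 x 0.568 zmax 0.071 | x>.595: 0  
side -0.28 14 x 0.568 zmax 0.073 | x>.595: 0  
side -0.26 18 x 0.568 zmax 0.074 | x>.595: 0  
side -0.24 72 x 0.51 zmax 0.074 | x>.595: 0  
side -0.22 45 x 0.512 zmax 0.154 | x>.595: 6 [0.615 0.152] 0.154
side -0.2 252 x 0.563 zmax 0.161 | x>.595: 122 [0.597 0.151] 0.161
side -0.18 360 x 0.561 zmax 0.163 | x>.595: 192 [0.595 0.151] 0.163
side -0.16 483 x 0.558 zmax 0.415 | x>.595: 320 [0.595 0.153] 0.415
```

Call:
drive_tool(moves=[93,0,0,20,0,0,6.65,93,0,0,20,0,0,6.65,93,0,0,20,0,0,6.65,93,0,0,20,0,0,6.65,93,0,0,0,0,0,0], grip_force=15)

```text
t: 0.6
tool_pos: [0.2679, -0.5353, 0.3207]
orientation: [-3.135, 0.004, 0.004]
force: [-0.9, 0.7, -0.1]
opening: 0.093
gripper_force: 0.0
```

Call:
drive_tool(moves=[93,40,-23,0,0,0,0,93,40,-23,0,0,0,0,93,40,-23,0,0,0,0,93,40,-23,0,0,0,0,93,40,-23,0,0,0,0,93,40,-23,0,0,0,0,93,40,-23,0,0,0,0,93,40,-23,0,0,0,0])

```text
t: 1.4
tool_pos: [0.5902, -0.3516, 0.3261]
orientation: [3.141, 0.006, 0.001]
force: [1.4, -0.8, 0.5]
opening: 0.0933
gripper_force: 0.0
```

Call:
drive_tool(moves=[93,37,-21,0,0,0,0,93,0,0,20,0,0,0,93,0,0,0,0,0,0,93,0,0,0,0,0,0])

```text
t: 1.8
tool_pos: [0.6251, -0.3319, 0.3046]
orientation: [-3.141, -0.002, 0.002]
force: [-0.9, -0.3, -0.3]
opening: 0.0931
gripper_force: 0.0
```

Call:
drive_tool(moves=[93,0,-4,30,0,0,0,93,0,0,30,0,0,0,93,0,0,25,0,0,0,93,0,0,17,0,0,0,93,0,0,8,0,0,0,93,0,0,5,0,0,0,93,0,0,0,0,0,0])

```text
t: 2.5
tool_pos: [0.6256, -0.3282, 0.1904]
orientation: [3.141, -0.001, 0.001]
force: [0.8, -0.0, -0.3]
opening: 0.0931
gripper_force: 0.0
```

Run:
```python
from plant import robot
import cv2,numpy as np
o=[]
c=robot.read_camera("top");np.savez("top1.npz",**c);o.append(cv2.resize(c["color"][170:240,400:500,::-1],(400,280),interpolation=2))
c=robot.read_camera("side");o.append(cv2.resize(c["color"][120:240,320:460,::-1],(327,280),interpolation=2))
cv2.imwrite("pics/g1.png",np.hstack(o)); print(robot.read_state()["tool_pos"])
```

```text
[ 0.62606235 -0.32820942  0.19132985]
```

View pics/g1.png

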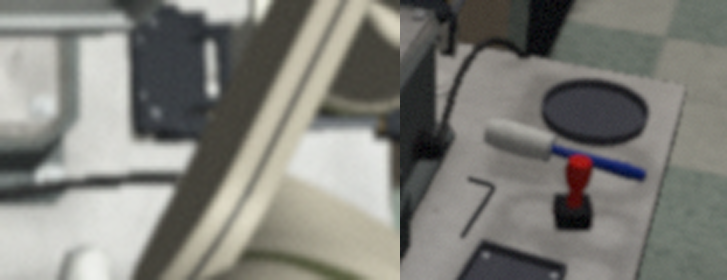

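The arm hides the cap and the gripper is clear of the seamer and cable, with no contact force. Closing.

Call:
drive_tool(moves=[40,0,0,0,0,0,0,40,0,0,0,0,0,0,40,0,0,0,0,0,0,40,0,0,0,0,0,0,40,0,0,0,0,0,0,40,0,0,0,0,0,0,40,0,0,0,0,0,0], grip_force=15)

```text
t: 3.3
tool_pos: [0.6255, -0.3277, 0.1897]
orientation: [-3.141, 0.001, 0.0]
force: [0.3, 0.7, 0.8]
opening: 0.0496
gripper_force: 15.0
```

Call:
drive_tool(moves=[40,0,0,-30,0,0,0,40,0,0,-50,0,0,0,40,-10,0,-40,0,0,0,40,-45,0,0,0,0,0,40,-49,0,0,0,0,0,40,-42,-20,0,0,0,0,40,-15,-40,0,0,0,0,40,0,-49,0,0,0,0])

```text
t: 4.1
tool_pos: [0.4622, -0.2189, 0.3094]
orientation: [3.141, -0.007, -0.001]
force: [1.6, 0.9, -0.9]
opening: 0.0498
gripper_force: 15.0
```

Call:
drive_tool(moves=[40,0,-49,0,0,0,0,40,0,-49,0,0,0,0,40,0,-49,0,0,0,0,40,0,-40,0,0,0,0,40,0,-20,0,0,0,0,40,0,-5,0,0,0,5,40,0,0,0,0,0,0,40,0,0,0,0,0,0])

```text
t: 4.9
tool_pos: [0.4647, -0.0069, 0.3098]
orientation: [3.138, -0.134, 0.0]
force: [0.8, 0.6, -0.7]
opening: 0.0498
gripper_force: 15.0
```

Call:
drive_tool(moves=[40,0,0,35,0,0,0,40,0,0,35,0,0,0,40,0,0,25,0,0,0,40,0,0,12,0,0,0,40,0,0,5,0,0,0,40,0,0,3,0,0,0,40,0,0,0,0,0,0])

```text
t: 5.6
tool_pos: [0.4653, -0.007, 0.1957]
orientation: [3.138, -0.138, 0.002]
force: [-0.1, -0.1, -1.2]
opening: 0.0495
gripper_force: 15.0
```

Call:
drive_tool(moves=[40,0,0,2,0,0,0,40,0,0,0,0,0,0,62,0,0,0,0,0,0,62,0,0,0,0,0,0,62,0,0,0,0,0,0,62,0,0,-10,0,0,0,62,0,0,-50,0,0,0,70,0,0,-50,0,0,0])

```text
t: 6.4
tool_pos: [0.4637, -0.0066, 0.3033]
orientation: [-3.138, 0.138, 0.006]
force: [0.5, -1.4, -0.1]
opening: 0.0662
gripper_force: 0.0
```

Call:
drive_tool(moves=[74,0,0,0,0,0,-5,74,-14,-44,0,0,0,0,74,-14,-44,0,0,0,0,74,0,-43,0,0,0,0,74,0,0,30,0,0,0,74,0,0,30,0,0,0,74,0,0,0,0,0,0])

```text
t: 7.1
tool_pos: [0.4346, 0.1245, 0.2395]
orientation: [3.14, 0.001, -0.01]
force: [-1.0, 0.2, -0.0]
opening: 0.0739
gripper_force: 0.0
```

Run:
```python
from plant import robot
import cv2,numpy as np
o=[]
c=robot.read_camera("top");np.savez("top2.npz",**c);o.append(cv2.resize(c["color"][230:310,210:350,::-1],(490,280),interpolation=2))
c=robot.read_camera("side");np.savez("side2.npz",**c);o.append(cv2.resize(c["color"][190:330,300:440,::-1],(280,280),interpolation=2))
cv2.imwrite("pics/g2.png",np.hstack(o)); print(robot.read_state()["tool_pos"])
```

```text
[0.43664645 0.12423961 0.24333727]
```

View pics/g2.png

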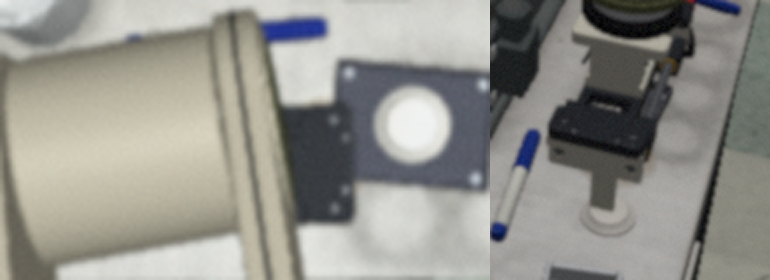

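Cap B lies in the tray at about (327,265), well centred. Cap A is under the gripper at about (410,298) in the side picture. Measuring cap B's place for the stack, then gripping A.

Run:
```python
from h import *
c=load("top2.npz");g=cv2.cvtColor(c["color"],cv2.COLOR_RGB2GRAY)
q=cv2.resize(g[250:281,312:344],None,fx=8,fy=8,interpolation=2)
m=(q>125).astype(np.uint8);n,l,s,ce=cv2.connectedComponentsWithStats(m);i=1+np.argmax(s[1:,4])
x,y=ce[i];U=(x+.5)/8-.5+312;V=(y+.5)/8-.5+250
print(U,V,s[i,2:4]/8*1.17/501.6*1e3,w(c,U,V,.013).round(4))
```

```text
327.48527815855607 265.1588940293961 [53.35675837 53.93989234] [ 0.4646 -0.0061  0.013 ]
```

Call:
drive_tool(moves=[74,0,0,35,0,0,0,74,0,0,12,0,0,0,74,0,0,4,0,0,0,74,0,0,0,0,0,0,74,0,0,0,0,0,0])

```text
t: 7.7
tool_pos: [0.4375, 0.1243, 0.1931]
orientation: [-3.141, 0.001, -0.003]
force: [0.6, 0.7, 0.8]
opening: 0.0737
gripper_force: 0.0
```

Call:
drive_tool(moves=[74,0,0,3,0,0,0,40,0,0,0,0,0,0,40,0,0,0,0,0,0,40,0,0,0,0,0,0,40,0,0,0,0,0,0,40,0,0,0,0,0,0], grip_force=15)

```text
t: 8.3
tool_pos: [0.4368, 0.1243, 0.1889]
orientation: [-3.142, 0.001, -0.0]
force: [-1.2, 0.7, 0.7]
opening: 0.0499
gripper_force: 15.0
```

Call:
drive_tool(moves=[40,0,0,-50,0,0,0,40,14,20,-20,0,0,0,40,14,45,0,0,0,0,40,0,45,0,0,0,0,40,0,20.5,0,0,0,0,40,0,0,0,0,0,5,40,0,0,0,0,0,0,40,0,0,0,0,0,0])

```text
t: 9.1
tool_pos: [0.4646, -0.006, 0.2586]
orientation: [-3.139, 0.134, 0.001]
force: [-0.2, 0.3, -0.7]
opening: 0.0499
gripper_force: 15.0
```

Call:
drive_tool(moves=[40,0,0,30,0,0,0,40,0,0,15,0,0,0,40,0,0,6,0,0,0,40,0,0,3,0,0,0,40,0,0,0,0,0,0])

```text
t: 9.6
tool_pos: [0.4649, -0.0059, 0.205]
orientation: [-3.139, 0.136, -0.0]
force: [0.8, -0.1, -0.9]
opening: 0.05
gripper_force: 15.0
```

Call:
drive_tool(moves=[40,0,0,1.5,0,0,0,40,0,0,0,0,0,0,62,0,0,0,0,0,0,62,0,0,0,0,0,0,62,0,0,0,0,0,0,62,0,0,-15,0,0,0,62,0,0,-45,0,0,0,62,0,0,-50,0,0,0])

```text
t: 10.4
tool_pos: [0.4636, -0.0061, 0.3128]
orientation: [-3.138, 0.138, 0.007]
force: [1.2, -0.4, 0.3]
opening: 0.0621
gripper_force: 0.0
```

Call:
drive_tool(moves=[62,0,0,0,0,0,-5,62,-17,42,0,0,0,0,62,-17,42,0,0,0,0,62,0,42,0,0,0,0,62,0,0,20,0,0,0,62,0,0,0,0,0,0,62,0,0,0,0,0,0])

```text
t: 11.1
tool_pos: [0.4303, -0.1319, 0.293]
orientation: [-3.141, 0.001, 0.002]
force: [0.2, 0.3, 1.0]
opening: 0.062
gripper_force: 0.0
```

Run:
```python
from plant import robot
from h import *
o=[]
c=robot.read_camera("top");np.savez("top3.npz",**c);o.append(cv2.resize(c["color"][230:310,270:410,::-1],(490,280),interpolation=2))
c=robot.read_camera("side");o.append(cv2.resize(c["color"][150:290,330:470,::-1],(280,280),interpolation=2))
cv2.imwrite("pics/g3.png",np.hstack(o)); print(robot.read_state()["tool_pos"])
```

```text
[ 0.43091741 -0.13156298  0.29385722]
```

View pics/g3.png

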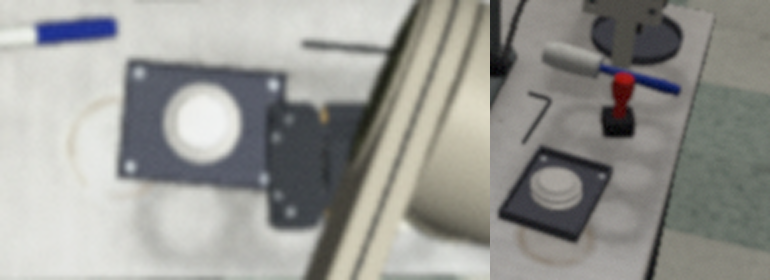

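The caps are stacked squarely at (201,123) in the crop. The gripper hangs over the stamp. Descending on the knob.

Call:
drive_tool(moves=[62,0,0,30,0,0,0,62,0,0,30,0,0,0,62,0,0,12,0,0,0,62,0,0,0,0,0,0,15,0,0,0,0,0,0,15,0,0,0,0,0,0,15,0,0,0,0,0,0,15,0,0,0,0,0,0], grip_force=15)

```text
t: 12.0
tool_pos: [0.431, -0.1324, 0.2222]
orientation: [3.141, -0.001, 0.002]
force: [0.4, 0.0, 0.7]
opening: 0.0347
gripper_force: 0.0
```

Call:
drive_tool(moves=[15,0,0,0,0,0,0,15,0,0,0,0,0,0,15,0,0,0,0,0,0])

```text
t: 12.3
tool_pos: [0.4308, -0.1324, 0.2216]
orientation: [3.141, -0.001, 0.001]
force: [0.3, -1.0, 2.6]
opening: 0.0245
gripper_force: 15.0
```

Call:
drive_tool(moves=[15,0,0,-30,0,0,0,15,0,0,-40,0,0,0,15,0,-20,-30,0,0,0,15,0,-45,0,0,0,0,15,0,-45,0,0,0,0,15,0,-45,0,0,0,0,15,0,-45,0,0,0,0,15,0,-45,0,0,0,0])

```text
t: 13.1
tool_pos: [0.4302, 0.1146, 0.3212]
orientation: [-3.142, 0.001, -0.0]
force: [0.6, -0.6, -1.3]
opening: 0.0246
gripper_force: 15.0
```

Call:
drive_tool(moves=[15,1,-45,0,0,0,0,15,0,-45,0,0,0,0,15,0,-31,0,0,0,0,15,0,0,0,0,0,5,15,0,0,20,0,0,5,15,0,0,20,0,0,0,15,0,0,0,0,0,0,15,0,0,0,0,0,0])

```text
t: 13.9
tool_pos: [0.4315, 0.2337, 0.281]
orientation: [3.129, -0.274, -0.002]
force: [0.4, 0.7, -0.3]
opening: 0.0245
gripper_force: 15.0
```

Run:
```python
from plant import robot
from h import *
o=[]
c=robot.read_camera("top");o.append(cv2.resize(c["color"][230:310,160:300,::-1],(490,280),interpolation=2))
c=robot.read_camera("side");o.append(cv2.resize(c["color"][240:380,270:410,::-1],(280,280),interpolation=2))
cv2.imwrite("pics/g4.png",np.hstack(o)); print(robot.read_state()["tool_pos"])
```

```text
[0.4321902  0.23389702 0.28234686]
```

View pics/g4.png

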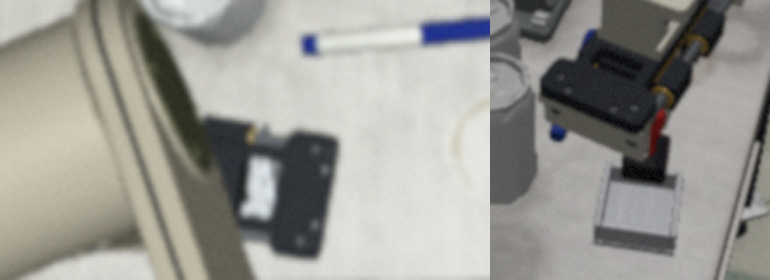

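The stamp is held upright above the pocket, at (645,160) in the side crop with the pocket below it. Lowering.

Call:
drive_tool(moves=[15,0,0,25,0,0,0,15,0,0,15,0,0,0,15,0,0,8,0,0,0,15,0,0,4,0,0,0,15,0,0,0,0,0,0])

```text
t: 14.5
tool_pos: [0.432, 0.2338, 0.2296]
orientation: [-3.129, 0.275, -0.0]
force: [-0.9, -0.6, -0.1]
opening: 0.0243
gripper_force: 15.0
```

Call:
drive_tool(moves=[15,0,0,2,0,0,0,15,0,0,0,0,0,0,45,0,0,0,0,0,0,50,0,0,0,0,0,0,50,0,0,0,0,0,0,50,0,0,0,0,0,0,50,0,0,-40,0,0,0,70,0,0,-50,0,0,0])

```text
t: 15.3
tool_pos: [0.4305, 0.2332, 0.3154]
orientation: [3.127, -0.274, -0.009]
force: [1.6, -0.4, 1.0]
opening: 0.0541
gripper_force: 0.0
```

Run:
```python
from plant import robot
from h import *
c=load("top0.npz"); s=load("side0.npz")
for n,c in(("top",c),("side",s)):
    d=c["depth"];v,u=np.nonzero(d>0);p=np.linalg.inv(c["mtx"])@np.array([u,v,np.ones_like(u)])*d[v,u]
    X=(c["R"].T@(p-c["t"][:,None])).T
    for y in np.arange(.30,.48,.01):
        a=X[(X[:,0]>.38)&(X[:,0]<.50)&(X[:,1]>y)&(X[:,1]<y+.01)]
        if len(a): print(n,round(y,2),np.percentile(a[:,2],[1,50,99]).round(3))
    a=X[(X[:,2]>.05)&(X[:,1]>.28)&(X[:,1]<.44)&(X[:,0]>.3)&(X[:,0]<.6)]; print("tall",a.min(0).round(3) if len(a) else 0)
t=robot.read_camera("top"); cv2.imwrite("pics/g5.png",cv2.resize(t["color"][200:320,140:300,::-1],(640,480),interpolation=2))
```

```text
top 0.3 [-0.004  0.001  0.006]
top 0.31 [-0.003  0.001  0.006]
top 0.32 [-0.003  0.002  0.009]
top 0.33 [-0.003  0.002  0.01 ]
top 0.34 [-0.003  0.003  0.009]
top 0.35 [-0.003  0.003  0.01 ]
top 0.36 [-0.003  0.003  0.01 ]
top 0.37 [-0.004  0.002  0.011]
top 0.38 [-0.003  0.002  0.008]
top 0.39 [-0.004  0.001  0.007]
top 0.4 [-0.004 -0.004 -0.004]
top 0.42 [-0.093 -0.089 -0.089]
top 0.43 [-0.116 -0.095 -0.085]
top 0.44 [-0.143 -0.136 -0.088]
top 0.45 [-0.144 -0.137 -0.089]
top 0.46 [-0.143 -0.137 -0.091]
top 0.47 [-0.143 -0.135 -0.089]
tall [0.561 0.28  0.051]
side 0.3 [-0.002  0.     0.003]
side 0.31 [-0.002  0.001  0.003]
side 0.32 [-0.002  0.001  0.006]
side 0.33 [-0.227  0.001  0.009]
side 0.34 [-0.002  0.002  0.008]
side 0.35 [-0.002  0.002  0.008]
side 0.36 [-0.002  0.002  0.008]
side 0.37 [-0.002  0.001  0.008]
side 0.38 [-0.002  0.001  0.008]
side 0.39 [-0.067 -0.     0.003]
side 0.4 [-0.066 -0.033 -0.   ]
side 0.41 [-0.134 -0.079 -0.062]
side 0.42 [-0.1   -0.098 -0.089]
tall [0.558 0.282 0.05 ]
```

Call:
drive_tool(moves=[76,0,0,0,0,0,-5,76,0,0,0,0,0,-5,76,2,-41,0,0,0,0,76,2,-41,0,0,0,0,76,2,-39,0,0,0,0,76,0,0,30,0,0,0,76,0,0,0,0,0,0,76,0,0,0,0,0,0])

```text
t: 16.15
tool_pos: [0.4374, 0.3543, 0.2865]
orientation: [3.14, -0.001, -0.003]
force: [0.7, -0.1, 1.1]
opening: 0.0761
gripper_force: 0.0
```

Call:
drive_tool(moves=[76,0,0,35,0,0,0,76,0,0,35,0,0,0,76,0,0,18,0,0,0,76,0,0,6,0,0,0,76,0,0,3,0,0,0,76,0,0,0,0,0,0])

```text
t: 16.75
tool_pos: [0.4386, 0.3549, 0.1918]
orientation: [-3.14, 0.002, -0.003]
force: [-0.6, -0.3, 0.4]
opening: 0.0764
gripper_force: 0.0
```

Call:
drive_tool(moves=[45,0,0,0,0,0,0,45,0,0,0,0,0,0,45,0,0,0,0,0,0,45,0,0,0,0,0,0,45,0,0,0,0,0,0], grip_force=8)

```text
t: 17.25
tool_pos: [0.4382, 0.3551, 0.1911]
orientation: [-3.141, 0.001, -0.002]
force: [-0.3, -0.0, 5.8]
opening: 0.0559
gripper_force: 8.0
```

View pics/g5.png

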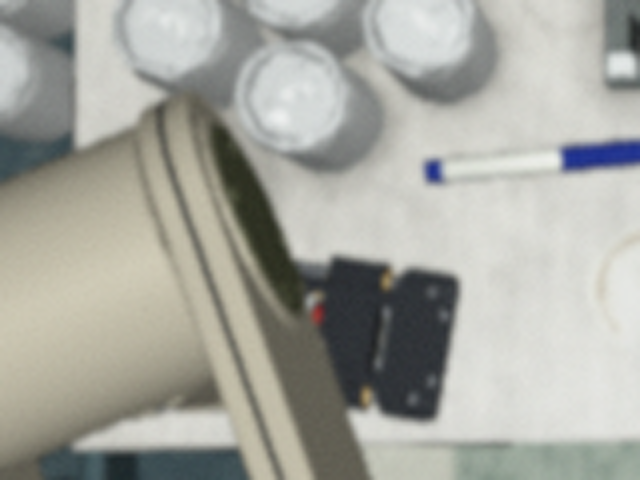

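Call:
drive_tool(moves=[45,0,0,-10,0,0,0,45,0,0,-30,0,0,0,45,0,0,-45,0,0,0,45,0,0,-45,0,0,0,45,0,20,-10,0,0,0,45,0,35,0,0,0,0,45,0,40,0,0,0,0,45,0,40,0,0,0,0])

```text
t: 18.05
tool_pos: [0.4373, 0.2187, 0.3308]
orientation: [-3.142, -0.001, -0.001]
force: [0.4, -0.1, -0.3]
opening: 0.0559
gripper_force: 8.0
```

Run:
```python
from h import *
for n,u0,v0 in(("top0.npz",458,271),("side0.npz",403,167)):
    c=load(n);g=cv2.cvtColor(c["color"],cv2.COLOR_RGB2GRAY)
    m=(cv2.GaussianBlur(g,(3,3),0)<115).astype(np.uint8);q=np.zeros_like(m);q[v0-32:v0+32,u0-30:u0+32]=m[v0-32:v0+32,u0-30:u0+32]
    k=max(cv2.findContours(q,0,1)[0],key=cv2.contourArea)[:,0].astype(float)
    P=np.array([w(c,a,b,.012)[:2] for a,b in k]).astype(np.float32); print(n,cv2.minEnclosingCircle(P),cv2.fitEllipse(P))
```

```text
top0.npz ((0.44612136483192444, -0.31499335169792175), 0.05593784525990486) ((0.446285605430603, -0.3153149485588074), (0.10705876350402832, 0.1096031665802002), 1.2854338884353638)
side0.npz ((0.441979318857193, -0.27290380001068115), 0.10128545016050339) ((0.44300273060798645, -0.278809517621994), (0.12571388483047485, 0.19587498903274536), 8.722311973571777)
```

Call:
drive_tool(moves=[45,1,44.5,0,0,0,0,45,1,44.5,0,0,0,0,45,1,44.5,0,0,0,0,45,1,44.5,0,0,0,0,45,1,44.5,0,0,0,0,45,1,44.5,0,0,0,0,45,1,44.5,0,0,0,0,45,1,44.5,0,0,0,0])

```text
t: 18.85
tool_pos: [0.4451, -0.1379, 0.3308]
orientation: [3.141, -0.001, 0.001]
force: [1.0, -0.5, 0.6]
opening: 0.0559
gripper_force: 8.0
```

Call:
drive_tool(moves=[45,0,44.5,0,0,0,0,45,0,44.5,0,0,0,0,45,0,44.5,0,0,0,0,45,0,40,0,0,0,0,45,0,4.5,30,0,0,0,45,0,0,30,0,0,0,45,0,0,0,0,0,0,45,0,0,0,0,0,0])

```text
t: 19.65
tool_pos: [0.4453, -0.3138, 0.2703]
orientation: [-3.14, 0.0, 0.002]
force: [0.3, 0.0, 1.1]
opening: 0.0562
gripper_force: 8.0
```

Run:
```python
from plant import robot
from h import *
o=[]
c=robot.read_camera("side");o.append(cv2.resize(c["color"][110:230,330:470,::-1],(467,400),interpolation=2))
c=robot.read_camera("top");o.append(cv2.resize(c["color"][250:310,190:250,::-1],(300,400),interpolation=2))
cv2.imwrite("pics/g6.png",np.hstack(o)); print(robot.read_state()["tool_pos"])
```

```text
[ 0.44620825 -0.31431412  0.27231665]
```

View pics/g6.png

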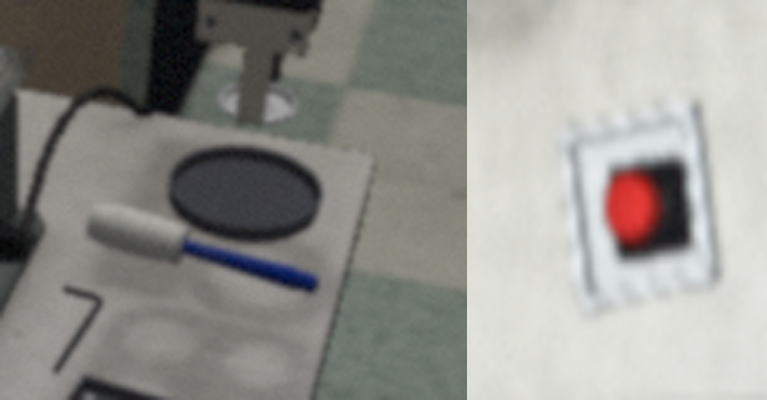

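The stamp stands upright in the pocket at (650,210) in the right crop. The can end is held flat above the pan at (258,103). Lowering.

Call:
drive_tool(moves=[45,0,1,35,0,0,0,45,0,0,25,0,0,0,45,0,0,10,0,0,0,45,0,0,5,0,0,0,45,0,0,0,0,0,0])

```text
t: 20.25
tool_pos: [0.446, -0.3154, 0.1962]
orientation: [3.141, -0.0, 0.001]
force: [-0.4, -0.4, 0.6]
opening: 0.0556
gripper_force: 8.0
```

Call:
drive_tool(moves=[45,0,0,1.5,0,0,0,45,0,0,0,0,0,0,63,0,0,0,0,0,0,63,0,0,0,0,0,0,63,0,0,0,0,0,0,63,0,0,-10,0,0,0,63,0,0,-40,0,0,0,63,0,0,-50,0,0,0])

```text
t: 21.05
tool_pos: [0.4445, -0.3143, 0.2929]
orientation: [-3.138, 0.001, 0.006]
force: [1.1, -0.7, 0.3]
opening: 0.0627
gripper_force: 0.0
```

Call:
drive_tool(moves=[63,-40,0,-30,0,0,0,63,-30,40,0,0,0,0,63,0,45,0,0,0,0,63,0,45,0,0,0,0,63,0,45,0,0,0,0,63,0,0,0,0,0,0,63,0,0,0,0,0,0])

```text
t: 21.75
tool_pos: [0.375, -0.4909, 0.3235]
orientation: [-3.141, 0.003, 0.001]
force: [-0.3, 1.0, 0.1]
opening: 0.063
gripper_force: 0.0
```

Run:
```python
from plant import robot
from h import *
o=[]
c=robot.read_camera("side");o.append(cv2.resize(c["color"][110:380,290:470,::-1],(360,540),interpolation=2))
c=robot.read_camera("top");np.savez("top9.npz",**c);o.append(cv2.resize(c["color"][180:310,160:500,::-1][:,:],(420,540//3),interpolation=2)); o.append(cv2.resize(c["color"][230:310,400:500,::-1],(420,360),interpolation=2))
cv2.imwrite("pics/g7.png",np.hstack([o[0],np.vstack(o[1:])])); print(robot.read_state()["tool_pos"])
```

```text
[ 0.37560813 -0.48943456  0.32411371]
```

View pics/g7.png

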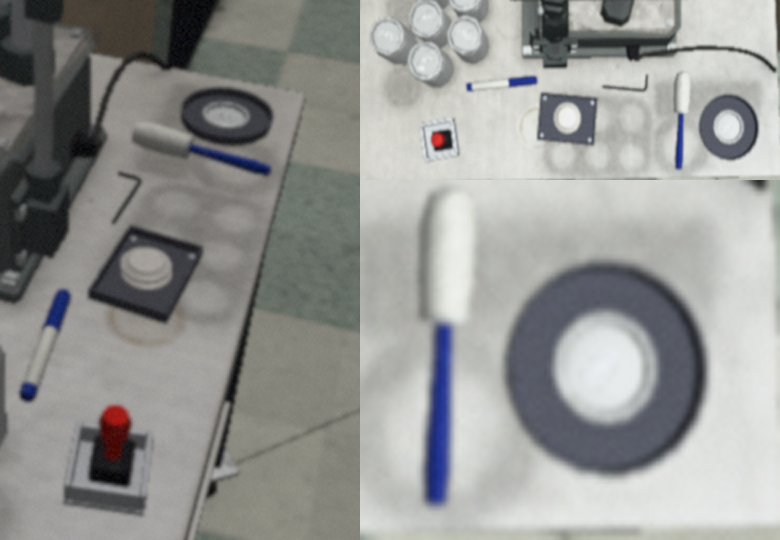

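The final views show everything in place: the caps stacked at (147,267), the can end flat in the pan at (605,367), and the stamp upright in the pocket at (113,450). The marker, hex key and brush have not moved. Handing in.

```bash
python3 -c "
from plant import robot
print(robot.close_job())"
```

```text
the job is handed in; nothing more can be done
None
```

The job is handed in after about 22 s of robot time; the last pictures show the caps stacked in the tray, the can end flat in the pan, the stamp upright in the pocket, and the marker, hex key and brush where they lay, though no verdict came back.

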